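Clamp the irrigation strainer's cover

ROBOT

A 6-joint arm with a two-finger parallel gripper is mounted at the origin on the work surface. World frame = base frame: x ahead of the robot, y to its left, z up, the work surface at z = 0. Lengths are in m, angles in rad, forces in N, time in s.
With the tool pointing down it reaches from about 0.35 to 0.8 m from the base axis. Payload 7.3 kg.
Tool frame: the origin (TCP) lies between the finger pads; the fingertips stand 25 mm ahead of it and the grasp point (between the pads) lies 6 mm ahead of it (r.tip_extent is the distance from the TCP to the fingertips, in m); z points along the fingers, y is the direction in which the jaws open and shut (so a half turn about z gives the same grasp; the last joint's range is limited). The gripper opens to 85 mm and grips with 20 to 120 N. Pads are 22 mm wide; open, the fingers measure 114 mm over their backs; the gripper's body (76 mm by 85 mm) begins 54 mm behind the grasp point. The pads swing forward as they close: fully open they stand 13 mm farther back than shut.
Start: joints at [-1.26, 0.342, 1.524, -0, 1.275, -0.146], TCP at [0.232, -0.471, 0.256] pointing down, gripper open.
Joint ranges: [-2.53, 2.53], [-0.77, 2.02], [0.04, 2.7], [-1, 4.14], [0.28, 2.66], [-3.11, 3.11]. Speed limits (rad/s): [2.57, 2.57, 3.14, 3.14, 3.14, 3.14].

INTERFACE

Orientations are given as a unit quaternion [x, y, z, w].
In Python, from workcell import r, command_gripper, optics gives the robot as it stands. The module is installed in compiled form; this text tells all that it offers. Calls block until the motion is done:
- r.reach(position, orientation): joint-space move of the TCP to a pose.
- r.move_straight(position, orientation=None, speed=0.15, max_force=None): straight line of the TCP; orientation=None keeps the orientation; speed is the mean speed in m/s. With max_force (N) it stops when the force on the tool has changed by that much, and returns True; else False.
- r.movej(angles): joint-space move.
- command_gripper(opening, force=None): finger opening in m; force is the grip in N (None keeps the last); returns when the fingers have stopped.
- r.hold(seconds).
- r.solve_ik(position, orientation): joint angles nearest the present ones, or None.
- r.read_state(): the state.
- optics.get_image(name): name is "scene" or "top" or "wrist"; returns (picture, depth): 384x512x3 uint8, red, green, blue; 384x512 float32, m along the optical axis (not along the pixel's ray), 0 where there is no reading.
- optics.camera_model(name): a dict with "K" (3x3 intrinsics, pixels), "R" (3x3) and "t" (3): a world point X has camera coordinates R X + t; the wrist camera has in their place "tool_from_camera" (4x4, takes a point from camera to tool coordinates, whose origin is the TCP and whose axes are the flange's). Camera axes: x right, y down, z forward; pixel columns grow to the right and rows downward; lengths in m; the calibration is good to about 2 mm. A picture is of the moment at which its call begins: read the wrist's pose just before it. camera_model takes no time and is no camera call.
A pose or a line that the arm cannot do raises r.PlanningError and nothing moves.
- r.finish_job(): hands the job in, once; it reports no verdict.
The state is a dict: "time_s": time; "joint_positions": joint angles; "dq": joint speeds; "tau": joint torques, N m; "eef_pos": TCP position; "eef_rot": TCP orientation; "contact_force": force on the tool from outside, world axes, zero at the start; "torque": the same for the moment, N m; "grip_width": finger opening in m.
Only numpy, scipy, OpenCV 4.12 (cv2) and the standard library are available. Lean on these libraries where they do the work, as an engineer would, in place of code of your own. Each camera call takes 0.05 s, during which the arm holds its last target. There are 200 camera calls.

TASK

The bench's irrigation strainer has been cleaned and its cover set back on the seal. Swing the yellow yoke over the cover, home against its stud, then wind the red star wheel on it clockwise, pushing it round spoke by spoke, until the screw has nipped the cover down snug on its seal: firm by feel, never forced. Let go, and leave the cover centred and the rest of the bench as it is.

Things in the scene. Friction and masses are not known exactly. Their poses are not given: they have to be found in the camera images.
- mouth (a point): Centre of the mouth of a blue iron basket strainer bolted to the bench, at the top of its seal, 114 mm above the bench. z is up; x points from the stud's side (nearer the robot) to the yoke's pivot post at x = +85 mm, y = 0 (tops of post and stud 88 mm above this point). Foot plate 200 x 150 mm; capped pipe flanges stick out 151 mm to +y and -y, all under 95 mm high.
- stud (a point): The stud with the brass nut on which the yoke's slot comes home, at the mouth frame's x = -85 mm; this point is its top, 196 mm above the bench. It is 30 mm across at the nut.
- yoke (a joint): Swing angle of the yellow yoke about the vertical pivot post, rad: 0 is home over the cover (a solid stop); it grows as the yoke swings out to the mouth frame's -y side (counter-clockwise from above). A bar 36 mm wide, underside 165 mm and top 183 mm above the bench. Stiff pivot: about 4 N at the pin swings it, and it stays where it is left.
- yoke_pin (a point): The upright steel handle pin at the yoke's free end, 205 mm from the pivot axis: 14 mm thick (20 mm collar for the lowest 4 mm), standing from the bar's top at 183 mm to 228 mm above the bench; this point is on its axis at 207 mm. Pinch it from above or push it. The wheel's spoke ends pass 32 mm from its axis.
- wheel: Red star wheel on the yoke, 85 mm from the pivot axis. Origin on its axis at the spokes' mid-height, 225 mm above the bench (constant). Hub 42 mm across, 30 mm tall; 5 round spokes 72 degrees apart, 14 mm thick, ending in 20 mm balls centred 78 mm out. x runs along the spoke with the white ball; z up. 41 mm free below the origin to the bar (32 mm brass bush at the axis); spindle up to 45 mm above.
- screw (a point): The wheel's axis at mid-height: the screw. Turning clockwise from above (spokes nearest the robot go left) drives the 26 mm foot under the yoke down 20 mm a turn onto the cover's boss. Its height at the start is unknown, about 4 to 11 mm over the boss (a fifth to over half a turn). The thread holds when let go.
- spoke (a point): Point on the white-balled spoke 60 mm from the axis. Effort square to a spoke there: 5.3 N (0.32 N m) while free; from first touch it climbs slowly for 25 degrees, then about 1 N (0.06 N m) per 10 degrees. Snug is about 8.4 N (0.50 N m), good from 7.3 to 9.7 N (0.44 to 0.58 N m). At 11.3 N (0.68 N m) the seal is crushed. Over 25 N on the wheel is forcing it.
- cover: The grey round cover lying loose on the seal, its spigot in the mouth: 128 mm across, 13 mm thick, with a 38 mm boss whose top is 26 mm above the origin (140 mm above the bench), about 0.55 kg. Origin on its axis at the disc's underside. It need not be touched.
- seal: The black rubber ring in the mouth (120 mm outside, 96 mm inside, 10 mm tall) on which the cover lies; origin at the centre of its underside, 104 mm above the bench. When snug it is pressed with 40 to 90 N (cover's weight of about 5 N included), and gives about 1.5 mm.
- basket: The spare strainer basket, a perforated steel cup 84 mm across and 85 mm tall (118 mm with its bail); origin at the centre of its underside. Not part of the job.
- spare_seal: A spare black rubber seal ring, 120 mm across, 10 mm thick, lying flat; origin at the centre of its underside. Not part of the job.
- spanner: A steel spanner 200 mm long, 8 mm thick, lying along its x axis; origin at mid-length on its underside. Not part of the job.
- brush: A wooden cleaning brush 190 mm long, 20 mm thick, lying along its x axis; origin at mid-length on its underside. Not part of the job.
- pot: A terracotta pot 110 mm across and 95 mm tall with a leafy seedling up to about 200 mm; origin at the centre of its underside. Not part of the job.
- plug_tray: A black plug tray of seedlings, 280 x 190 x 45 mm (leaves to about 80 mm); origin at the centre of its underside. Not part of the job.
- trowel: A hand trowel about 290 mm long, 27 mm thick, lying along its x axis; origin near mid-length on its underside. Not part of the job.
Mind the look-alikes: they are no part of the job. There is more than one size of the cover; the job needs the smaller.

How it is judged:
By the outcome, as a careful person would: the job done as asked, in the order asked, and still so for the second after the job is handed in, with the robot touching nothing.
It also fails if it takes over 67 s, if anything falls off the work surface, if the arm or the gripper's body presses on something with over 40 N, if the wrist force passes 120 N, or if a joint passes its speed limit or range.

## Working session

There is one attempt and no reset: what is moved stays moved. The work goes in short steps, each a Python script; the robot and the scene stay as the last script left them, time stands still between calls to the robot, and variables do not carry over. Pictures are saved under pics/ and viewed, about 8 in all and at most 12, crops included, and the job is handed in when it is done.

```bash
mkdir -p pics; cat > h.py <<'E'
import numpy as np, cv2
from workcell import r, command_gripper, optics
def snap(n,f):
    im,d=optics.get_image(n); cv2.imwrite('pics/'+f+'.png',im[:,:,::-1]); np.savez('pics/'+f+'.npz',im=im,d=d); return im,d
def ray(n,uv,z):
    m=optics.camera_model(n);R=np.array(m['R']);t=np.array(m['t'])
    o=-R.T@t; v=R.T@np.linalg.inv(m['K'])@np.array([uv[0],uv[1],1.]); return o+v*(z-o[2])/v[2]
def cloud(n,d):
    m=optics.camera_model(n);K=np.array(m['K']);R=np.array(m['R']);t=np.array(m['t'])
    v,u=np.mgrid[:d.shape[0],:d.shape[1]]
    c=np.stack([(u-K[0,2])/K[0,0]*d,(v-K[1,2])/K[1,1]*d,d],-1)
    return (c-t)@R
E
python3 - <<'E'
from h import *
for n in('scene','top'):
    im,d=snap(n,n+'0'); P=cloud(n,d)
    h=cv2.cvtColor(im,cv2.COLOR_RGB2HSV)
    for nm,lo,hi,zl,zh in(('red',(0,150,80),(8,255,255),.205,.26),('red2',(172,150,80),(180,255,255),.205,.26),('yel',(20,130,100),(35,255,255),.155,.19)):
        m=(cv2.inRange(h,lo,hi)>0)&(P[...,2]>zl)&(P[...,2]<zh)&(d>0)
        if m.sum()>10: print(n,nm,m.sum(),np.median(P[m],0).round(3),P[m].min(0).round(3),P[m].max(0).round(3))
print(r.read_state())
a=cv2.imread('pics/scene0.png');b=cv2.imread('pics/top0.png')
cv2.imwrite('pics/both.png',np.hstack([a,b])[:, :] if 0 else cv2.resize(np.vstack([a,b]),(800*512//682//1,600*1)) )
E
```

```text
scene red 486 [ 0.623 -0.089  0.232] [ 0.537 -0.17   0.212] [ 0.694 -0.008  0.247]
scene red2 14 [ 0.648 -0.1    0.23 ] [ 0.576 -0.14   0.221] [ 0.693 -0.076  0.235]
scene yel 512 [ 0.608 -0.112  0.182] [ 0.502 -0.185  0.155] [0.755 0.613 0.19 ]
top red 467 [ 0.619 -0.085  0.232] [ 0.536 -0.168  0.224] [ 0.694 -0.008  0.247]
top yel 422 [ 0.586 -0.098  0.183] [ 0.499 -0.434  0.156] [0.8   0.647 0.19 ]
{'time_s': 0.1, 'joint_positions': array([-1.26001031e+00,  3.42653226e-01,  1.52495447e+00,  2.33190874e-05,
        1.27539231e+00, -1.45995598e-01]), 'dq': array([ 0.00081809, -0.00262862, -0.0021286 ,  0.00070898, -0.00067668,
       -0.0005783 ]), 'tau': array([ 1.63081582e-03, -4.34445655e+01, -2.46492112e+01, -1.67344369e-04,
        4.64083540e-03,  1.25462392e-05]), 'eef_pos': array([ 0.23148208, -0.47083977,  0.25568383]), 'eef_rot': array([ 9.74032522e-01,  2.26407045e-01, -4.67995817e-05, -7.02205491e-04]), 'contact_force': array([-0.37543178,  0.36576087, -0.22364504]), 'torque': array([ 0.01240071, -0.02207258, -0.06182526]), 'grip_width': 0.08552348957723807}
```

View pics/top0.png

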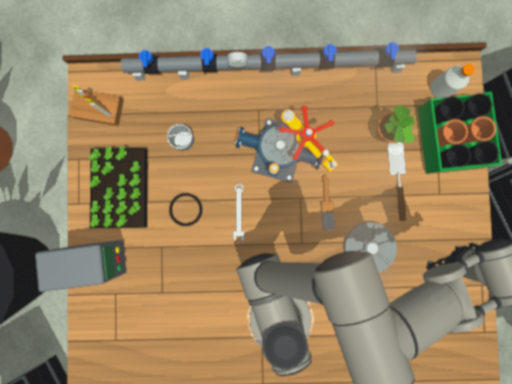

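View pics/scene0.png

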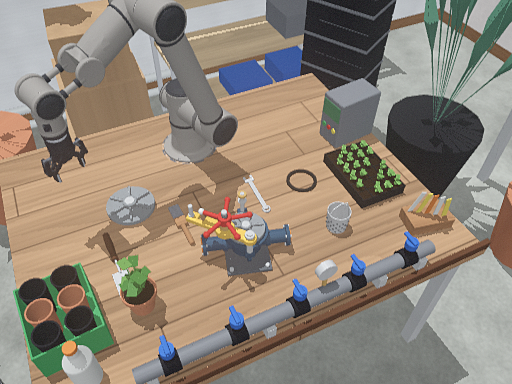

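The top view shows the strainer at about px (280,145), post (290,116), brass stud (274,169), wheel hub (309,133) and yoke pin end (332,163). The large cover lies on the bench at (370,245). The scene view agrees. Next is a wrist view from closer.

```bash
python3 - <<'E'
from h import *
for nm,uv,z in(('post',(290,116),.202),('stud',(274,169),.196),('pin',(333,162),.22),('hub',(309,133),.24)): print(nm,ray('top',uv,z).round(3))
m=optics.camera_model('wrist');print(m['K'],m['tool_from_camera'])
s=r.read_state()
T=np.array(m['tool_from_camera'])
for z in(.52,.48,.45):
  for yaw in (0,np.pi/2,-np.pi/2,np.pi):
    q=[np.cos(yaw/2),np.sin(yaw/2),0,0]
    c=np.array([.60,-.06]); 
    from scipy.spatial.transform import Rotation as Ro
    off=Ro.from_quat(q).as_matrix()@T[:3,3]
    print(z,yaw,off.round(3),r.solve_ik([c[0]-off[0],c[1]-off[1],z],q))
E
```

```text
post [ 0.672 -0.042  0.202]
stud [0.509 0.012 0.196]
pin [ 0.523 -0.166  0.22 ]
hub [ 0.61  -0.094  0.24 ]
[[309.09563018   0.         258.74247523]
 [  0.         309.09563018 185.1620687 ]
 [  0.           0.           1.        ]] [[-1.02991682e-03 -9.64454188e-01 -2.64248100e-01  6.71287335e-02]
 [ 9.99999372e-01 -1.10986471e-03  1.53255544e-04  7.90414380e-04]
 [-4.41087590e-04 -2.64247776e-01  9.64454726e-01 -1.18152005e-01]
 [ 0.00000000e+00  0.00000000e+00  0.00000000e+00  1.00000000e+00]]
0.52 0 [ 0.067 -0.001  0.118] [-2.53644270e-01  3.28612654e-01  8.38123055e-01 -4.44089210e-16
  1.97485694e+00  1.31715206e+00]
0.52 1.5707963267948966 [0.001 0.067 0.118] [-3.34111527e-01  5.28724679e-01  5.21336980e-01 -4.44089210e-16
  2.09153099e+00 -3.34111527e-01]
0.52 -1.5707963267948966 [-0.001 -0.067  0.118] [-1.15637006e-01  4.94049620e-01  5.80263535e-01 -4.44089210e-16
  2.06727950e+00  3.02595565e+00]
0.52 3.141592653589793 [-0.067  0.001  0.118] None
0.48 0 [ 0.067 -0.001  0.118] [-2.53644270e-01  3.08103836e-01  9.74687447e-01 -4.44089210e-16
  1.85880137e+00  1.31715206e+00
[... 300 characters left out ...]
41592653589793 [-0.067  0.001  0.118] [-2.05168320e-01  6.65817136e-01  3.87088765e-01 -4.44089210e-16
  2.08868675e+00 -1.77596465e+00]
0.45 0 [ 0.067 -0.001  0.118] [-2.53644270e-01  2.99981849e-01  1.06513699e+00 -4.44089210e-16
  1.77647382e+00  1.31715206e+00]
0.45 1.5707963267948966 [0.001 0.067 0.118] [-3.34111527e-01  4.73688784e-01  8.04062737e-01 -4.44089210e-16
  1.86384113e+00 -3.34111527e-01]
0.45 -1.5707963267948966 [-0.001 -0.067  0.118] [-1.15637006e-01  4.45358885e-01  8.49246039e-01 -4.44089210e-16
  1.84698773e+00  3.02595565e+00]
0.45 3.141592653589793 [-0.067  0.001  0.118] [-2.05168320e-01  6.30029616e-01  5.36436426e-01 -4.44089210e-16
  1.97512661e+00 -1.77596465e+00]
```

Post to stud measures 172 mm (170 expected), and the yoke is out by about 58°. I'll refine this with a wrist view.

```bash
cat >> h.py <<'E'
from scipy.spatial.transform import Rotation as Ro
def wcam():
    m=optics.camera_model('wrist');s=r.read_state();T=np.array(m['tool_from_camera'])
    R=Ro.from_quat(s['eef_rot']).as_matrix(); return np.array(m['K']),R@T[:3,:3],R@T[:3,3]+s['eef_pos']
def wray(C,uv,z):
    K,R,o=C; v=R@np.linalg.inv(K)@np.array([uv[0],uv[1],1.]); return o+v*(z-o[2])/v[2]
def wcloud(C,d):
    K,R,o=C; v,u=np.mgrid[:d.shape[0],:d.shape[1]]
    return np.stack([(u-K[0,2])/K[0,0]*d,(v-K[1,2])/K[1,1]*d,d],-1)@R.T+o
E
python3 - <<'E'
from h import *
r.reach([.60,-.06,.48],[1,0,0,0]); command_gripper(0.0,30)
r.hold(.3)
C=wcam(); im,d=snap('wrist','w1'); P=wcloud(C,d); np.savez('pics/w1P.npz',P=P,K=C[0],R=C[1],o=C[2])
print(r.read_state()['time_s'],r.read_state()['grip_width'],r.read_state()['contact_force'])
a=cv2.imread('pics/w1.png');cv2.imwrite('pics/w1b.png',cv2.resize(a,(768,576),interpolation=cv2.INTER_CUBIC))
h=cv2.cvtColor(im,cv2.COLOR_RGB2HSV)
red=((cv2.inRange(h,(0,140,70),(8,255,255))|cv2.inRange(h,(172,140,70),(180,255,255)))>0)&(abs(P[...,2]-.23)<.03)
yel=(cv2.inRange(h,(18,120,90),(35,255,255))>0)&(abs(P[...,2]-.183)<.012)
for n,m in(('red',red),('yel',yel)): print(n,m.sum(),P[m].mean(0).round(3),P[m].min(0).round(3),P[m].max(0).round(3))
E
```

```text
3.35 -0.00016935995262305748 [-0.19094729  0.25644753 -0.11402336]
red 3756 [ 0.614 -0.089  0.233] [ 0.532 -0.172  0.218] [ 0.694 -0.006  0.253]
yel 2293 [ 0.609 -0.086  0.184] [ 0.496 -0.364  0.171] [0.694 0.025 0.195]
```

View pics/w1b.png

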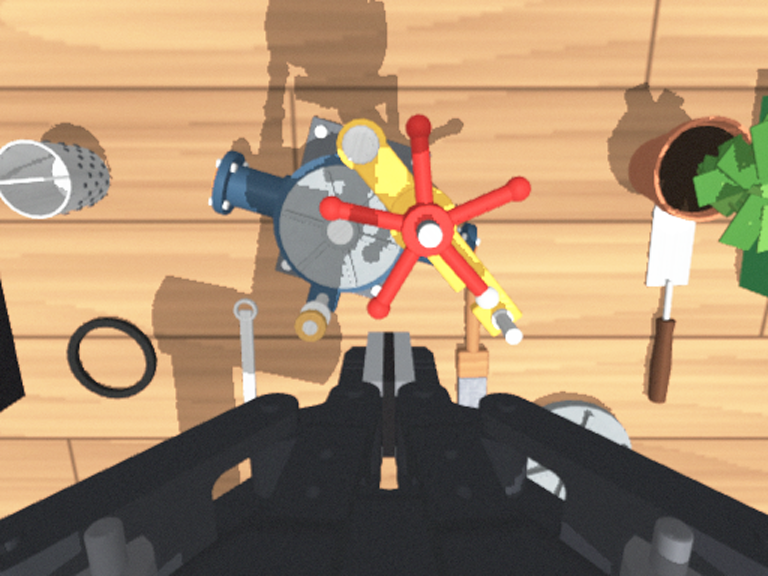

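The wrist view (at 1.5x) shows the post (360,144), spindle top (430,235), pin top (514,336), stud top (310,323), cover boss (340,232), white ball (487,297) and the other balls at (418,127), (518,188), (379,308) and (331,208).

```bash
python3 - <<'E'
from h import *
f=np.load('pics/w1P.npz');C=(f['K'],f['R'],f['o'])
g=lambda u,z:wray(C,(u[0]/1.5,u[1]/1.5),z)
post=g((360,142),.202);stud=g((310,324),.196);pin=g((514,337),.228);sp=g((430,235),.27);boss=g((340,232),.14)
print('post',post,'stud',stud,'pin',pin,'spindle',sp,'boss',boss)
B=np.array([g(u,.225) for u in((487,297),(379,308),(331,208),(418,127),(518,188))])
c=B.mean(0);print('wheel',c,[(np.hypot(*(b-c)[:2]).round(4),np.degrees(np.arctan2(*(b-c)[1::-1])).round(1)) for b in B])
n=lambda a,b:np.hypot(*(a-b)[:2]).round(4)
print('post-stud',n(post,stud),'post-pin',n(post,pin),'post-wheel',n(post,c),'wheel-pin',n(c,pin),'mid',(post+stud)/2)
an=lambda v:np.degrees(np.arctan2(v[1],v[0]))
print('home dir',an(stud-post),an(boss-post),'yoke dir',an(pin-post),an(c-post))
P=f['P']
for nm,u in(('post',(360,142)),('stud',(310,324)),('pin',(514,337)),('boss',(340,232))): print(nm,P[int(u[1]/1.5),int(u[0]/1.5)].round(4))
E
```

```text
post [ 0.67447184 -0.03780107  0.202     ] stud [0.51316321 0.01150443 0.196     ] pin [ 0.51328574 -0.16866245  0.228     ] spindle [ 0.60931166 -0.09068883  0.27      ] boss [ 0.58943555 -0.01285174  0.14      ]
wheel [ 0.60686863 -0.09192475  0.225     ] [(np.float64(0.0784), np.float64(-138.2)), (np.float64(0.0785), np.float64(150.2)), (np.float64(0.0787), np.float64(77.9)), (np.float64(0.0786), np.float64(6.0)), (np.float64(0.0787), np.float64(-65.9))]
post-stud 0.1687 post-pin 0.2076 post-wheel 0.0866 wheel-pin 0.121 mid [ 0.59381752 -0.01314832  0.199     ]
home dir 163.003733619333 163.64851027329524 yoke dir -140.9280558319882 -141.31895403494292
post [ 0.6753 -0.0378  0.2012]
stud [0.5132 0.0124 0.1961]
pin [ 0.5147 -0.1674  0.2293]
boss [ 0.5908 -0.0121  0.142 ]
```

```bash
cat >> h.py <<'E'
PIV=np.array([.6745,-.0378])
U=lambda a:np.array([np.cos(np.radians(a)),np.sin(np.radians(a))])
Q=lambda yaw:[np.cos(np.radians(yaw)/2),np.sin(np.radians(yaw)/2),0,0]
def pose(c,rad,phi,off,z,yo=0):
    "tool at radius rad, angle phi about c, set back off on the ccw side, tool x along cw tangent"
    p=c+rad*U(phi)+off*U(phi+90); return [p[0],p[1],z],Q(phi-90+yo)
E
python3 - <<'E'
from h import *
print(r.tip_extent)
s=r.read_state();print(s['contact_force'])
r.reach(*pose(PIV,.207,219,.045,.32))
r.move_straight(pose(PIV,.207,219,.045,.222)[0],speed=.15)
f0=r.read_state()['contact_force'];print('f0',f0)
hit=r.move_straight(*pose(PIV,.207,219,.008,.222),speed=.05,max_force=2.5)
s=r.read_state();p=s['eef_pos'][:2]-PIV;print(hit,p@U(219),p@U(309),s['contact_force']-f0,s['time_s'])
off=p@U(309)
for phi in np.arange(211,170,-8):
    hit=r.move_straight(*pose(PIV,.207,phi,off,.222),speed=.09,max_force=15)
    s=r.read_state();F=(s['contact_force']-f0)[:2];print(phi,hit,(F@U(phi)).round(2),(F@U(phi+90)).round(2),s['time_s'])
    if hit:break
E
```

```text
0.025
[-0.19094729  0.25644753 -0.11402336]
f0 [ 0.06997309 -0.73152866  0.47881048]
True 0.20702471956036944 0.01632059994017707 [ 0.9698724   1.61550596 -0.62376953] 6.8667
211 False -0.49 -1.1 7.35
203 False 0.21 -1.32 7.825
195 False -0.02 -0.11 8.3
187 False 0.88 -1.13 8.775
179 False -0.5 -0.93 9.25
171 False 0.86 -0.58 9.725
```

```bash
python3 - <<'E'
from h import *
for i in range(8):
    s=r.read_state();print(s['contact_force'].round(2),end=' ');r.hold(.02)
print(s['eef_pos'],s['time_s'])
snap('wrist','w2')
E
```

```text
[-0.69 -0.03 -1.24] [-1.    0.69 -0.01] [-0.07 -0.66 -0.14] [ 0.34 -1.02  0.44] [0.06 0.42 0.07] [-0.14 -0.33 -0.03] [ 0.17 -0.67 -0.26] [0.75 0.68 0.25] [ 0.46754818 -0.02192188  0.2219612 ] 9.8417
```

View pics/w2.png

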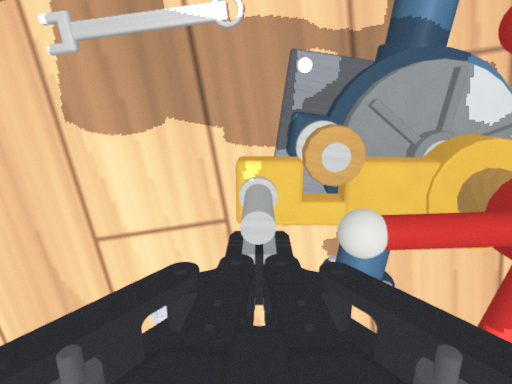

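The yoke bar's slot is now about 8° from the brass nut at (335,155), with the finger on the pin at (258,215). Next I push it home against the stop.

```bash
python3 - <<'E'
from h import *
off=.0163
f0=np.array([-.1,0,0])
for phi in (167,163,159):
    hit=r.move_straight(*pose(PIV,.207,phi,off,.222),speed=.04,max_force=9)
    s=r.read_state();F=s['contact_force'][:2];p=s['eef_pos'][:2]-PIV
    print(phi,hit,(F@U(phi)).round(2),(F@U(phi+90)).round(2),np.degrees(np.arctan2(p[1],p[0]))%360-np.degrees(off/.207),s['time_s'])
    if hit:break
r.hold(.1);print(np.mean([ (r.read_state()['contact_force'],r.hold(.01))[0] for _ in range(10)],0))
# back off, rise, look
p,q=pose(PIV,.207,phi,off+.03,.222);r.move_straight(p,speed=.1)
p[2]=.40;r.move_straight(p,speed=.3)
r.reach([.55,-.02,.46],Q(73)) 
r.hold(.2);C=wcam();im,d=snap('wrist','w3');P=wcloud(C,d);np.savez('pics/w3P.npz',P=P,K=C[0],R=C[1],o=C[2])
print(r.read_state()['time_s'])
cv2.imwrite('pics/w3b.png',cv2.resize(im[:,:,::-1],(768,576),interpolation=cv2.INTER_CUBIC))
E
```

```text
167 False 0.05 1.69 167.01554935048034 10.425
163 True 0.12 2.29 163.36312532053654 10.825
[-0.13937525 -1.27484682  0.78617861]
12.9333
```

View pics/w3b.png

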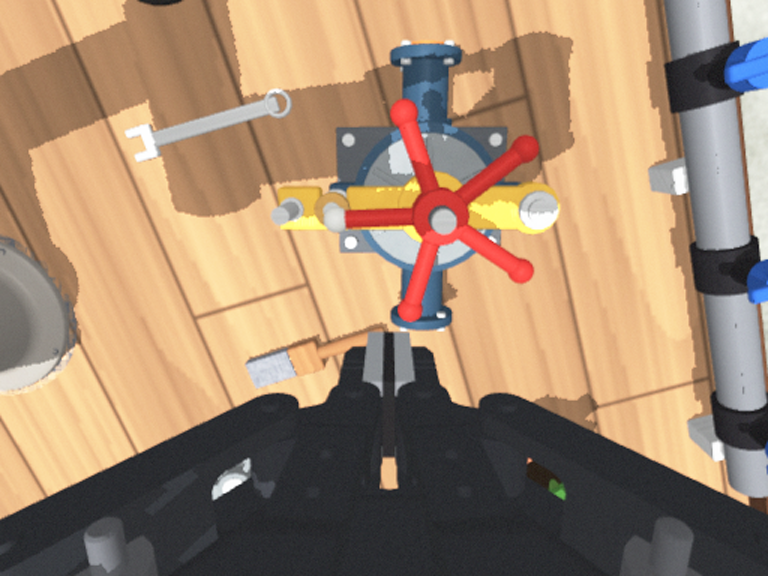

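The yoke is home: its slot is round the nut, with the stop felt at 163.4°. In the view (1.5x) the spindle is at (443,220), white ball (334,217), post (540,209) and pin (288,212). I'll locate the wheel from its balls and start the first stroke.

```bash
cat >> h.py <<'E'
def spokes(f,pts,s=1.5,z=.225):
    f=np.load(f);C=(f['K'],f['R'],f['o']);B=np.array([wray(C,(u/s,v/s),z)[:2] for u,v in pts]);c=B.mean(0)
    return c,[(np.hypot(*(b-c)).round(4),(np.degrees(np.arctan2(*(b-c)[::-1]))%360).round(1)) for b in B]
def rd(n=8):
    o=[]
    for _ in range(n): o.append(r.read_state()['contact_force']); r.hold(.01)
    return np.mean(o,0)
def stroke(c,a0,a1,rad=.042,off=.0165,step=4,z=.237,mf=14,speed=.03,lim=None):
    "push a spoke from angle a0 (cw) to a1; logs moment about the axis at rest and by the stop test"
    p,q=pose(c,rad,a0,off+.007,.32); r.reach(p,q)
    r.move_straight(pose(c,rad,a0,off+.007,z)[0],speed=.15); f0=rd(10); print('f0',f0.round(2))
    a=a0
    while a>a1:
        a-=step
        hit=r.move_straight(*pose(c,rad,a,off,z),speed=speed,max_force=mf)
        s1=r.read_state(); F=rd(6)-f0; s=r.read_state(); d=s['eef_pos'][:2]-c
        M=d[0]*F[1]-d[1]*F[0]; F1=s1['contact_force']-f0; M1=d[0]*F1[1]-d[1]*F1[0]
        print('%.1f hit %d Mrest %.3f Mend %.3f lag_mm %.2f Fz %.1f t %.2f'%(a,hit,M,M1,(np.array(pose(c,rad,a,off,z)[0][:2])-s['eef_pos'][:2])@U(a-90)*1e3,F[2],s['time_s']))
        if hit: break
    return f0,a
def leave(c,a,rad=.042,off=.0165,z=.237):
    p,q=pose(c,rad,a,off+.006,z); r.move_straight(p,speed=.1); p[2]=.32; r.move_straight(p,speed=.25)
E
python3 - <<'E'
from h import *
c,b=spokes('pics/w3P.npz',((334,217),(403,110),(525,149),(521,271),(409,312)));print(c,b)
f=np.load('pics/w3P.npz');C=(f['K'],f['R'],f['o']);g=lambda u,z:wray(C,(u[0]/1.5,u[1]/1.5),z)[:2]
po,pi=g((540,207),.202),g((288,212),.228);print(po,pi,np.degrees(np.arctan2(*(pi-po)[::-1])),np.degrees(np.arctan2(*(c-po)[::-1])),np.hypot(*(c-po)))
cc=PIV+.085*U(163.2);print(cc)
c=(c+cc)/2
if np.hypot(*(c-cc))<.004:
    a0=b[0][1]; stroke(c,a0,a0-24); np.save('c.npy',c)
E
```

```text
[ 0.5913995  -0.01279729] [(np.float64(0.0793), np.float64(164.1)), (np.float64(0.0801), np.float64(93.0)), (np.float64(0.0786), np.float64(20.8)), (np.float64(0.0793), np.float64(309.3)), (np.float64(0.0809), np.float64(237.6))]
[ 0.67276141 -0.03425077] [0.48368838 0.02298308] 163.15853462342298 165.22848291672958 0.08414280837152258
[ 0.59312784 -0.0132323 ]
f0 [-0.09 -0.02  0.18]
160.1 hit 0 Mrest 0.204 Mend 0.235 lag_mm 0.82 Fz 2.4 t 14.87
156.1 hit 0 Mrest 0.240 Mend 0.223 lag_mm 0.96 Fz 2.6 t 15.18
152.1 hit 0 Mrest 0.238 Mend 0.247 lag_mm 1.01 Fz 3.1 t 15.48
148.1 hit 0 Mrest 0.238 Mend 0.229 lag_mm 0.97 Fz 2.9 t 15.79
144.1 hit 0 Mrest 0.245 Mend 0.259 lag_mm 0.92 Fz 3.4 t 16.10
140.1 hit 0 Mrest 0.247 Mend 0.248 lag_mm 0.93 Fz 3.4 t 16.41
```

```bash
python3 - <<'E'
from h import *
c=np.load('c.npy');a=140.1;f0=np.array([-.09,-.02,.18])
def M(n):
    F=rd(n)-f0;s=r.read_state();d=s['eef_pos'][:2]-c;return round(d[0]*F[1]-d[1]*F[0],3),(F[:2]@U(a)).round(2),(F[:2]@U(a+90)).round(2),np.hypot(*d).round(4)
print(M(10),M(10))
for mf in (1.5,2.5,3.5,4.5):
    a-=5
    hit=r.move_straight(*pose(c,.042,a,.0165,.237),speed=.015,max_force=mf)
    s=r.read_state();d=s['eef_pos'][:2]-c
    lag=(np.array(pose(c,.042,a,.0165,.237)[0][:2])-s['eef_pos'][:2])@U(a-90)*1e3
    print(a,mf,hit,M(8),'lag',lag.round(2),s['time_s'])
E
```

```text
(np.float64(0.24), np.float64(0.94), np.float64(6.11), np.float64(0.0455)) (np.float64(0.237), np.float64(1.18), np.float64(6.13), np.float64(0.0455))
135.1 1.5 True (np.float64(-0.003), np.float64(-0.16), np.float64(-0.16), np.float64(0.046)) lag 3.92 16.7833
130.1 2.5 True (np.float64(0.004), np.float64(-0.29), np.float64(-0.06), np.float64(0.0465)) lag 7.44 17.1083
125.1 3.5 True (np.float64(0.017), np.float64(-0.27), np.float64(0.24), np.float64(0.047)) lag 10.98 17.4417
120.1 4.5 True (np.float64(0.016), np.float64(-0.23), np.float64(0.23), np.float64(0.0475)) lag 14.38 17.8333
```

```bash
python3 - <<'E'
from h import *
c=np.load('c.npy');f0=np.array([-.09,-.02,.18]);Z=.237
a=139.
for mf,sp in ((8,.03),(9,.03),(10,.03),(12,.03),(14,.01)):
    r.move_straight(*pose(c,.042,a,.0165+.003,Z),speed=.06); 
    b=a-7
    hit=r.move_straight(*pose(c,.042,b,.0165,Z),speed=sp,max_force=mf)
    s=r.read_state();d=s['eef_pos'][:2]-c
    an=np.degrees(np.arctan2(d[1],d[0])-np.arctan2(.0165,.042))
    F=rd(8)-f0;print('to',b,mf,sp,hit,'at',an.round(2),'Fr %.2f Ft %.2f Fz %.2f'%(F[:2]@U(b),F[:2]@U(b+90),F[2]),s['time_s'])
    a=min(a,an)
E
```

```text
to 132.0 8 0.03 False at 133.06 Fr -0.30 Ft 5.25 Fz 2.00 18.5833
to 126.06129511126161 9 0.03 False at 126.95 Fr -0.64 Ft 4.86 Fz 1.76 19.3333
to 119.95310458586094 10 0.03 False at 120.87 Fr -0.46 Ft 5.15 Fz 1.58 20.0833
to 113.86945120427306 12 0.03 False at 114.83 Fr -0.73 Ft 4.91 Fz 2.36 20.8333
to 107.82699998627426 14 0.01 False at 109.6 Fr -1.39 Ft 7.51 Fz 3.37 22.1417
```

```bash
cat >> h.py <<'E'
def stroke2(c,a0,a1,step=6,speed=.012,z=.237,rad=.042,off=.0165,soft=.42,goal=.49):
    p,q=pose(c,rad,a0,off+.007,.32); r.reach(p,q)
    r.move_straight(pose(c,rad,a0,off+.007,z)[0],speed=.2); f0=rd(10); a=a0;print('f0',f0.round(2))
    while a>a1:
        a-=step
        hit=r.move_straight(*pose(c,rad,a,off,z),speed=speed,max_force=16)
        F=rd(8)-f0; s=r.read_state(); d=s['eef_pos'][:2]-c
        an=np.degrees(np.arctan2(d[1],d[0])-np.arctan2(off,rad)); Ft=F[:2]@U(a+90);M=Ft*rad
        print('cmd %.1f spoke %.2f hit %d M %.3f Fr %.1f Fz %.1f t %.2f'%(a,an,hit,M,F[:2]@U(a),F[2],s['time_s']))
        if hit or M>=goal: return 'stop',a
        if M>=soft: step,speed=2,.008
    leave(c,a); return 'next',a
E
python3 - <<'E'
from h import *
c=np.load('c.npy')
leave(c,107.8)
print(stroke2(c,182.6,114))
E
```

```text
f0 [ 0.05 -0.14  0.63]
cmd 176.6 spoke -181.70 hit 0 M 0.265 Fr -0.2 Fz -0.9 t 26.05
cmd 170.6 spoke -187.76 hit 0 M 0.270 Fr -0.2 Fz -0.4 t 26.66
cmd 164.6 spoke -193.81 hit 0 M 0.259 Fr 0.6 Fz 0.2 t 27.27
cmd 158.6 spoke -199.87 hit 0 M 0.284 Fr 0.5 Fz 0.5 t 27.88
cmd 152.6 spoke 154.12 hit 0 M 0.277 Fr 1.2 Fz 1.3 t 28.48
cmd 146.6 spoke 148.09 hit 0 M 0.288 Fr 0.9 Fz 1.5 t 29.09
cmd 140.6 spoke 142.09 hit 0 M 0.287 Fr 1.2 Fz 1.9 t 29.70
cmd 134.6 spoke 136.08 hit 0 M 0.303 Fr 1.0 Fz 2.1 t 30.31
cmd 128.6 spoke 130.15 hit 0 M 0.286 Fr 1.0 Fz 2.6 t 30.92
cmd 122.6 spoke 124.14 hit 0 M 0.294 Fr 1.1 Fz 2.7 t 31.52
cmd 116.6 spoke 118.21 hit 0 M 0.294 Fr 0.6 Fz 2.4 t 32.13
cmd 110.6 spoke 112.28 hit 0 M 0.291 Fr 0.2 Fz 3.2 t 32.74
('next', 110.6)
```

```bash
python3 - <<'E'
from h import *
c=np.load('c.npy')
print(stroke2(c,184.8,114,soft=.39,goal=.455))
E
```

```text
f0 [-0.03 -0.08  0.32]
cmd 178.8 spoke -179.42 hit 0 M 0.272 Fr -0.4 Fz -0.9 t 36.58
cmd 172.8 spoke -185.57 hit 0 M 0.269 Fr 0.3 Fz -0.4 t 37.18
cmd 166.8 spoke -191.62 hit 0 M 0.267 Fr 0.5 Fz -0.1 t 37.79
cmd 160.8 spoke -197.66 hit 0 M 0.279 Fr 1.0 Fz 1.1 t 38.40
cmd 154.8 spoke 156.46 hit 0 M 0.292 Fr 0.8 Fz 1.8 t 39.01
cmd 148.8 spoke 150.68 hit 0 M 0.342 Fr 1.2 Fz 2.5 t 39.62
cmd 142.8 spoke 144.92 hit 0 M 0.383 Fr 1.1 Fz 3.1 t 40.23
cmd 136.8 spoke 139.16 hit 0 M 0.414 Fr 1.1 Fz 3.8 t 40.83
cmd 134.8 spoke 137.27 hit 0 M 0.452 Fr 1.2 Fz 4.1 t 41.25
cmd 132.8 spoke 135.36 hit 0 M 0.448 Fr 0.7 Fz 4.3 t 41.67
cmd 130.8 spoke 133.45 hit 0 M 0.454 Fr 0.8 Fz 4.8 t 42.08
cmd 128.8 spoke 131.53 hit 0 M 0.473 Fr 0.5 Fz 4.8 t 42.50
('stop', 128.8)
```

Torque climbed from the free plateau (0.28 read, 0.32 true) at the stated slope. It now reads 0.473 N·m at slow speed, so about 0.48–0.50 true, which is snug. I'll let go and check.

```bash
python3 - <<'E'
from h import *
c=np.load('c.npy');leave(c,128.8)
p=r.read_state()['eef_pos'];r.move_straight([.55,-.02,.46],Q(73),speed=.2)
r.hold(.3);C=wcam();im,d=snap('wrist','w4');P=wcloud(C,d);np.savez('pics/w4P.npz',P=P,K=C[0],R=C[1],o=C[2])
cv2.imwrite('pics/w4b.png',cv2.resize(im[:,:,::-1],(768,576),interpolation=cv2.INTER_CUBIC))
s=r.read_state();print(s['time_s'],s['contact_force'])
E
```

```text
44.4417 [-1.14647589  0.41725716 -0.44564386]
```

View pics/w4b.png

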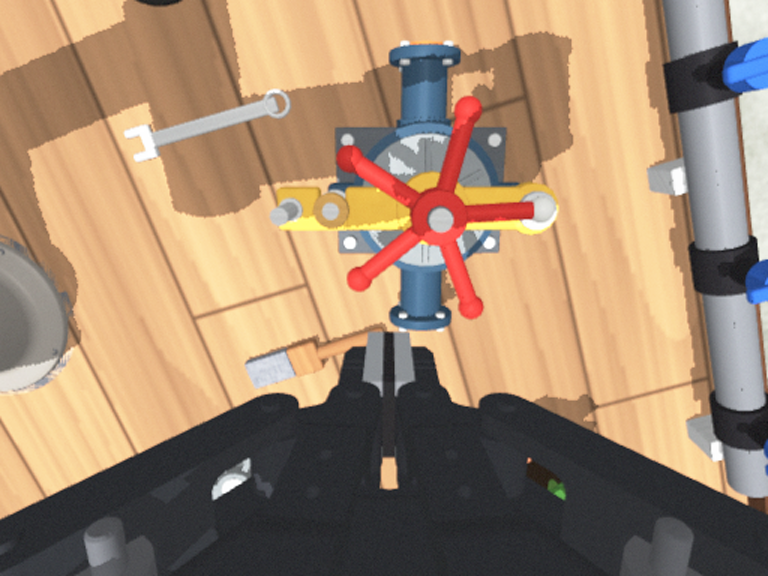

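The yoke is still home with the nut in its slot at (332,210). The wheel has turned about 177° clockwise (white ball now at (541,208)), the cover looks centred and the visible part of the bench is unchanged.

```bash
python3 -c "
from h import *
r.finish_job();print(r.read_state()['time_s'])"
```

```text
the job is handed in; nothing more can be done
the job is handed in; nothing more can be done
```

The yoke is home on its stud and the cover is wound down snug. I let go and handed the job in at about 44.5 s of the 67 s allowed.

- **Yoke:** I swung it home by pushing the pin. The stop was felt at 163.4°, and the picture afterwards put the yoke at 163.2°, against 163.0° measured for the stud.
- **Wheel:** I turned it about 177° clockwise in three spoke strokes. The torque stayed flat while free, then rose by about 0.07 N·m per 10° over the last 25°; the stated rate is 0.06.
- **Snugness:** I stopped at a reading of 0.473 N·m. My readings, taken with the arm at rest, came out below the stated free effort (0.24–0.30, with one slow push at 0.315, against 0.32). I take the true value to be about 0.48–0.50 N·m, inside the 0.44–0.58 window. I judged this from force and angle only and did not measure the seal load.
- **Last picture:** the yoke was still home, the cover looked centred under the yoke as far as it could be seen, and the visible part of the bench was as before. I did not measure the cover's position again.
- **Disagreements:** the wheel axis differed by about 2 mm between the wrist view and the pivot geometry, so I used the mean. The force-limited pushes I tried for calibrating torque stopped early on their first run, so I did not use them.

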